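# Dry-fit a pipe through the alignment jig into a tee

## Task

Take the white pipe with the steel hexagon on its tail from the wooden rest and thread its free end through both guide rings of the alignment jig and into the tee. Push it fully home past the drag of the depth-gauge plunger and press it against the rigid shoulder inside, wherever that stands, with about 20 N for a moment (never as much as 35 N); then let go, leaving it seated there. Leave the other things on the bench where they are.

Things in the scene. Friction and masses are not known exactly. Their poses are not given: they have to be found in the camera images.
- pipe: White plastic pipe, diameter 20 mm, with a steel hexagon (36 long, 30 across flats) on its tail; rigid, 100-170 g. Origin on the axis, mid-hexagon; x towards the free tip. Hexagon x -18 to 18, bare pipe x 18 to 218, centre of mass near x = 57 mm. Starts level in the rest, axis 50 mm up, hexagon overhanging, two flats upright (facing y and -y): grip across them from above.
- pipe_tip (a point): Centre of the pipe's free end face, on its axis, 218 mm from the middle of the hexagon.
- rest: Wooden pipe rest, fixed: base 170 x 70 x 8 mm with two open V notches 128 mm apart, 48 mm high. Origin under the middle of its base, x along the pipe towards the tip; the middle of the hexagon starts 106 mm from it on its -x side. The pipe lifts straight up out of it.
- jig: Alignment jig, fixed: dark steel plate 220 x 85 x 12 mm with two aluminium guide rings and a white tee in a row. Origin at table height below the hole axis; x is the way the pipe goes in. The three holes share a level axis along x, 85 mm up, all 23 mm wide. Rings up to 46 mm across, tops to 108 mm high; tee's branch to 132 mm. Nothing of it behind x = -90 mm. Pipe on jig: stay under 35 N.
- mouth1 (a point): Centre of the first ring's conical mouth, on the hole axis, at jig x = -75 mm: 36 mm wide, narrowing over 12 mm to the 23 mm bore, which ends at x = -45 mm. This ring is fixed.
- mouth2 (a point): Nominal centre of the second ring's conical mouth, jig x = 0: 38 mm wide, narrowing over 12 mm to the 23 mm bore, which ends at x = 30 mm. This ring floats: it stands up to 3 mm aside along the jig's y (not measured) and shifts when the pipe's end pushes on its cone: about 1.5 N sideways, felt as some 5 N along the pipe.
- mouth3 (a point): Centre of the tee's conical mouth, on the hole axis, at jig x = 60 mm: 35 mm wide, narrowing over 8 mm to the 23 mm bore. The pipe's end can catch on its inner edge or in the bore for a moment, with up to some 16 N, before it slips further.
- tee: White plastic tee fixed at the end of the jig; its origin and axes are the jig's. Its 23 mm bore runs to jig x = 126 mm. Inside stands a rigid shoulder that stops the pipe's end face. The shoulder was set by hand: it stands anywhere from jig x = 82 to 112 mm and is not measured, so only feel finds it; it does not yield below 60 N.
- plunger (a joint): Travel (m) of the depth-gauge plunger, a steel pin through the shoulder; its 14 mm button shows behind the tee's far end. 0 at the start, its inner end 10 mm before the shoulder, wherever that stands. The pipe's end pushes it against a steady 7 N of friction; it stays where left (no spring). About 0.010 when the pipe is against the shoulder.
- tee_a: Bystander, loose, to be left where it is: white plastic tee fitting standing on end, 62 mm high. Origin at the centre of its underside.
- tee_b: Bystander, loose, to be left where it is: smaller white tee fitting standing on end, 53 mm high. Origin at the centre of its underside.
- coup_a: Bystander, loose, to be left where it is: white coupling, 34 mm across, 33 mm high, standing between the rest and the jig. Origin at the centre of its underside.
- coup_b: Bystander, loose, to be left where it is: second such coupling. Origin at the centre of its underside.
- valve: Bystander, loose, to be left where it is: brass ball valve standing on end, 55 mm high, black handle. Origin at the centre of its underside.
- sealant: Bystander, loose, to be left where it is: red bottle of sealant, 40 mm across, 110 mm high. Origin at the centre of its underside.
- marker: Bystander, loose, to be left where it is: black and white marker pen lying flat, 120 mm. Origin at the centre of its underside.
- offcut: Bystander, loose, to be left where it is: white pipe offcut standing on end, 32 mm across, 70 mm high. Origin at the centre of its underside.
Not all that is in view belongs to the job. What is meant by the pipe is not pink, and is the smaller of those in its own colour.

How it is judged (in metres and radians):
On the way, in this order (a step that is already met when the one before it is completed fails the run):
1. the pipe's end has passed through the first ring (y of pipe_tip in the frame of jig between -0.006 and 0.006 m and z of pipe_tip in the frame of jig between 0.079 and 0.091 m and angle between the x axis of pipe and the x axis of jig, either way round below 0.12 rad and x of pipe_tip in the frame of jig above -0.04 m), for 0.05 s.
2. the pipe's end has passed through the second ring (y of pipe_tip in the frame of jig between -0.006 and 0.006 m and z of pipe_tip in the frame of jig between 0.079 and 0.091 m and angle between the x axis of pipe and the x axis of jig, either way round below 0.12 rad and x of pipe_tip in the frame of jig above 0.034 m), for 0.05 s.
3. the pipe is pressed home: the plunger pushed in to within 2 mm of its seated reading and the pipe bearing on the tee with more than 12 N (y of pipe_tip in the frame of jig between -0.006 and 0.006 m and z of pipe_tip in the frame of jig between 0.079 and 0.091 m and angle between the x axis of pipe and the x axis of jig, either way round below 0.12 rad and x of pipe_tip in the frame of jig above 0.078 m and value of joint plunger above 0.008 m and contact force between pipe and tee above 12 N), for 0.2 s.
At the end, for the whole second after the job is handed in: The pipe lies at rest in both rings and the tee, its end against the shoulder to within 2 mm (plunger reading above 0.008), within 6 mm of the jig's axis and parallel to it within 7 degrees, and released (y of pipe_tip in the frame of jig between -0.006 and 0.006 m and z of pipe_tip in the frame of jig between 0.079 and 0.091 m and angle between the x axis of pipe and the x axis of jig, either way round below 0.12 rad and x of pipe_tip in the frame of jig above 0.078 m and value of joint plunger above 0.008 m and linear speed of pipe below 0.02 m/s); the robot touches nothing.
It fails at once if the pipe is forced: 35 N or more between pipe and jig (contact force between pipe and jig above 35 N).
It fails at once if the jig is struck by the robot with more than 15 N (contact force between the arm and jig above 15 N).
It fails at once if the pipe is dropped or laid on the table (height (world z) of pipe_tip below 0.02 m).
It fails at once if another thing is moved by more than 25 mm (distance of any of tee_a, tee_b, coup_a, coup_b, valve, sealant, marker, offcut from where it was at the start of the episode above 0.025 m).
It also fails if it takes over 58 s, if anything falls off the work surface, if the arm or the gripper's body presses on something with over 40 N, if the wrist force passes 120 N, or if a joint passes its speed limit or range.

## Robot

A 6-joint arm with a two-finger parallel gripper is mounted at the origin on the work surface. World frame = base frame: x ahead of the robot, y to its left, z up, the work surface at z = 0. Lengths are in mm, angles in rad, forces in N, time in s.
With the tool pointing down it reaches from about 300 to 775 mm from the base axis. Payload 14.6 kg.
Tool frame: the origin (TCP) lies on the front face of the gripper's body, between the roots of the fingers; the fingertips stand 97 mm ahead of it and the grasp point (between the pads) lies 78 mm ahead of it; z points along the fingers, y is the direction in which the jaws open and shut (so a half turn about z gives the same grasp; the last joint's range is limited). The gripper opens to 94 mm and grips with 3 to 60 N. Pads are 16 mm wide; open, the fingers measure 119 mm over their backs; the gripper's body (75 mm by 177 mm) begins 78 mm behind the grasp point.
Start: joints at [1.134, 0.3, 1.521, -0, 1.321, -0.067], TCP at [198.783, 512.811, 302.646] pointing down, gripper open.
Joint ranges: [-3.03, 3.03], [-0.79, 2.21], [0.23, 2.52], [-1.04, 4.18], [0, 3.07], [-2.55, 2.55]. Speed limits (rad/s): [2.22, 2.22, 2.57, 3.14, 3.14, 3.14].

## Interface

Orientations are given as [roll, pitch, yaw] about the fixed x, y, z axes, in that order (R = Rz(yaw) Ry(pitch) Rx(roll)).
In Python, from cell import manip, eyes, finder gives the robot as it stands.
- The arm moves only by the tool drive_tool, never from a script. Its argument "rows" is a list of rows, each an object with "offset": the shift along the tool's x, y, z in mm, a list of three; "spin": the turn about the tool's z in degrees; "jaw": the finger opening in mm, from 0 to 94. In form: [{"offset": [dx, dy, dz], "spin": spin, "jaw": jaw}, ...]. A call has 1 to 20 rows; each row shifts and turns the commanded pose from where the row before left it, along the tool's axes as they then stand; what a row does not reach is not made up. A row lasts 1/10 s, in which the tool goes at most 50 mm and 8.59 degrees, less where a joint would pass 70% of its speed; a pose out of reach is approached as far as the arm can. A call is refused whole if a number of a shift passes 50 or a number of a turn 8.59, either way. A call with a gripper value outside its range is refused whole. The fingers move at their own pace and stop on an object; "force" is the grip in N (left out, the last holds). Time passes only in rows, so rows that do not move let the fingers close. It gives the time, the measured TCP pose, the force and the opening at its end, in the units of the state.
- manip.read_state(): the state, without advancing time (a new reading comes with each control period).
- eyes.camera(name): name is "scene" or "top"; returns a dict with "color" (400x640x3 uint8, blue, green, red), "depth" (400x640 float32, mm along the optical axis (not along the pixel's ray), 0 where there is no reading), "vfov" (degrees; the focal length in pixels is half the picture's height over the tangent of half this angle, whatever the lens; pixels are square), "cx", "cy" (the principal point, pixels), "rvec" (rotation vector, rad) and "tvec" (3), from world to camera coordinates, as OpenCV has them. Camera axes: x right, y down, z forward; pixel columns grow to the right and rows downward; lengths in mm; the calibration is good to about 2 mm. A picture is of the moment at which its call begins.
- manip.sign_off(): hands the job in, once; it reports no verdict.
Trained networks look in the newest picture that a camera, given by its name, has taken for a name from the list of things; names that differ only in an ending like _2 or _b are one class to them, and where a whole thing is asked for, a point or a joint stands for the part that bears it (a point fixed in the world has none). Each returns a list of dicts, best first, with "p" (0 to 1); they miss things now and then, are a little off and sometimes report something else, mostly with a low value. They report only what shows in the picture. A call takes as long as a camera call. They do not tell look-alikes from the thing itself.
- finder.find_in(camera, target): "uv" ([column, row] in pixels, amid what is visible of it).
The state is a dict: "clock": time; "joints": joint angles; "qd": joint speeds; "effort": joint torques, N m; "eef_pos": TCP position; "eef_rot": TCP orientation; "wrist_force": force on the tool from outside, world axes, zero at the start; "moment": the same for the moment, N m; "finger_gap": finger opening in mm.
Only numpy, scipy, OpenCV 4.12 (cv2) and the standard library are available. Lean on these libraries where they do the work, as an engineer would, in place of code of your own. Each camera call takes 0.05 s, during which the arm holds its last target. There are 200 camera calls.

## Working session

There is one attempt and no reset: what is moved stays moved. The work goes in short steps, Python scripts to look and compute and a tool call to move; the robot and the scene stay as the last step left them, time stands still between calls to the robot, and variables do not carry over. Pictures are saved under pics/ and viewed, about 8 in all and at most 12, crops included, and the job is handed in when it is done.

Besides the shell and the picture viewer there is one more tool, called after "Emit:" in YAML: its name, and indented under it one key for each argument. drive_tool: Moves the arm, as the interface text tells. Its arguments: {"type":"object","properties":{"rows":{"type":"array","items":{"type":"object","properties":{"offset":{"type":"array","items":{"type":"number"}},"spin":{"type":"number"},"jaw":{"type":"number"}}}},"force":{"type":"number"}},"required":["rows"]}

```bash
mkdir -p pics
cat > h.py <<'E'
import numpy as np, cv2
from cell import manip, eyes, finder
def K(c):
    f=c["color"].shape[0]/2/np.tan(np.radians(c["vfov"])/2); return f
def cloud(c):
    f=K(c); d=c["depth"].astype(float); v,u=np.mgrid[:d.shape[0],:d.shape[1]]
    P=np.stack([(u-c["cx"])*d/f,(v-c["cy"])*d/f,d],-1)
    R=cv2.Rodrigues(np.array(c["rvec"],float))[0]
    W=(P-np.array(c["tvec"],float).ravel())@R
    W[d==0]=np.nan
    return W
def proj(c,p):
    R=cv2.Rodrigues(np.array(c["rvec"],float))[0]; q=R@np.array(p,float)+np.array(c["tvec"],float).ravel()
    return q[:2]/q[2]*K(c)+[c["cx"],c["cy"]]
E
python3 - <<'E'
from h import *
for n in ("scene","top"):
    c=eyes.camera(n); cv2.imwrite(f"pics/{n}0.png",c["color"]); W=cloud(c); np.save(n+"0.npy",W)
    R=cv2.Rodrigues(np.array(c["rvec"],float))[0]; print(n,"cam at",(-R.T@np.array(c["tvec"]).ravel()).round(),K(c))
    for t in ("pipe","pipe_tip","rest","jig","mouth1","mouth2","mouth3","tee","plunger","coup_a","valve","sealant","marker","offcut","tee_a"):
        try:
            for r in finder.find_in(n,t)[:4]:
                u,v=map(int,map(round,r["uv"])); print(t,round(r["p"],2),(u,v),W[v,u].round())
        except Exception as e: print(t,e)
print(manip.read_state())
E
```

```text
scene cam at [1193.  187.  840.] 421.0857849139836
pipe 0.96 (217, 168) [ 505. -465.   21.]
pipe 0.8 (317, 180) [ 462. -165.   55.]
pipe 0.7 (299, 130) [ 259. -323.   30.]
pipe_tip 0.95 (317, 179) [ 462. -165.   59.]
pipe_tip 0.92 (306, 128) [ 235. -311.   26.]
pipe_tip 0.8 (213, 171) [ 520. -468.   21.]
pipe_tip 0.74 (322, 299) [782.  -4.  55.]
rest 0.7 (324, 199) [ 478. -138.    8.]
jig 0.59 (434, 282) [629. 198.  33.]
mouth1 0.88 (437, 278) [616. 201.  34.]
mouth2 0.88 (437, 278) [616. 201.  34.]
mouth3 0.88 (437, 278) [616. 201.  34.]
tee 0.8 (447, 206) [399. 172.  41.]
tee 0.74 (468, 280) [646. 258. 105.]
tee 0.56 (280, 284) [790. -99.  61.]
coup_a 0.75 (276, 232) [ 645. -193.   25.]
coup_a 0.47 (299, 219) [ 590. -156.   34.]
valve 0.96 (322, 296) [776.  -7.  55.]
sealant 0.89 (493, 211) [386. 279.  58.]
marker 0.67 (229, 245) [ 721. -284.   14.]
offcut 0.9 (350, 314) [797.  64.  70.]
tee_a 0.8 (447, 206) [399. 172.  41.]
tee_a 0.74 (468, 280) [646. 258. 105.]
tee_a 0.56 (280, 284) [790. -99.  61.]
top cam at [ 292. -107. 1226.] 396.4360911062398
pipe 0.81 (336, 242) [ 456. -159
[... 833 characters left out ...]
7, 268) [379. 162.  47.]
{'clock': 1.6, 'joints': array([ 1.13439239e+00,  2.99908421e-01,  1.52099947e+00, -1.00628131e-05,
        1.32064790e+00, -6.65865757e-02]), 'qd': array([ 7.92084419e-05,  3.11609695e-04,  4.42133329e-04, -1.04423083e-03,
       -1.05286989e-03,  5.51668271e-04]), 'effort': array([ 3.93914688e-04, -5.31654847e+01, -3.52916801e+01,  7.08688935e-02,
        2.12895765e-02,  1.53845133e-05]), 'eef_pos': array([198.79255257, 512.81797114, 302.64118444]), 'eef_rot': array([3.14155652e+00, 1.21809851e-05, 2.77177778e+00]), 'wrist_force': array([ 0.15604952, -0.49636667,  0.23739264]), 'moment': array([0.00829145, 0.02433951, 0.00424069]), 'finger_gap': 94.16576862915981}
```

View pics/scene0.png

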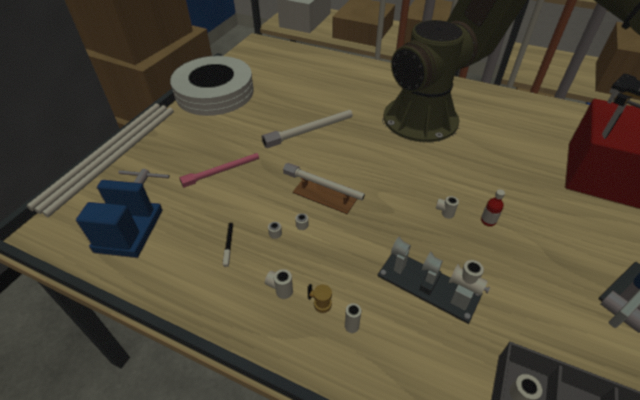

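View pics/top0.png

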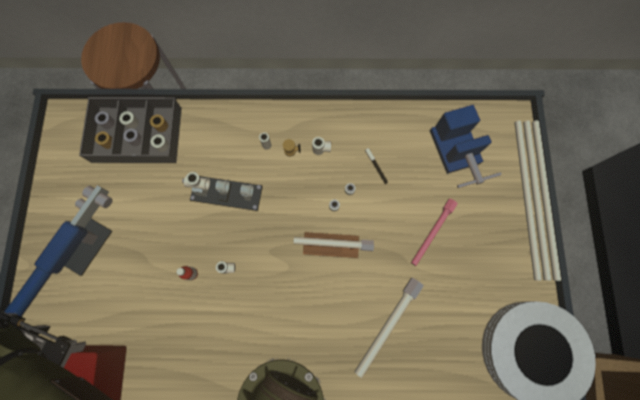

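Candidates: the white pipe in the rest (scene 317,180; top 335,243), a larger white pipe lying on the table (scene 305,130; top 390,325) and a pink pipe (scene 217,168; top 434,230). I choose the one in the rest. In the top picture, its hexagon is at (367,246) and its tip at (295,241). The jig runs from ring 1 at (248,191) to the tee at (198,183).

Run:
```python
from h import *
def line(P):
    # axis of points in xy, robust-ish
    m=np.median(P,0); _,_,V=np.linalg.svd(P-P.mean(0),full_matrices=False); d=V[0]*np.sign(V[0][1]); return P.mean(0),d
for n in ("scene","top"):
    W=np.load(n+"0.npy"); x,y,z=W[...,0],W[...,1],W[...,2]
    tb=W[(x>350)&(x<550)&(y>0)&(y<120)]; print(n,"table z",np.nanmedian(tb[:,2]))
    m=(x>380)&(x<540)&(y>-290)&(y<0)&(z>51)&(z<85)
    P=W[m]; c,d=line(P[:,:2]); t=(P[:,:2]-c)@d; s=(P[:,:2]-c)@[-d[1],d[0]]
    print("pipe n",len(P),"c",c.round(1),"d",d.round(4),"yaw",np.degrees(np.arctan2(d[1],d[0])).round(2))
    print(" t range",t.min().round(1),t.max().round(1),"ends",(c+d*t.min()).round(1),(c+d*t.max()).round(1))
    for a in np.arange(-140,141,20):
        k=(t>=a)&(t<a+20)
        if k.sum()>2: print("  ",a,k.sum(),"s",np.percentile(s[k],[2,50,98]).round(1),"z98",np.percentile(P[k,2],[50,96]).round(1))
    m=(x>530)&(x<720)&(y>60)&(y<300)&(z>6)&(z<20); 
    mm=m.astype(np.uint8); k,lab,st,_=cv2.connectedComponentsWithStats(mm); j=1+np.argmax(st[1:,4])
    P=W[m][:,:2].astype(np.float32); print("plate",len(P),cv2.minAreaRect(P))
    m=(x>530)&(x<720)&(y>60)&(y<300)&(z>40)&(z<150); P=W[m]; print("uprights",len(P))
    for a in np.arange(80,300,10):
        k=(P[:,1]>=a)&(P[:,1]<a+10)
        if k.sum()>2:
            Q=P[k]; top=Q[Q[:,2]>Q[:,2].max()-8]; print("  y",a,k.sum(),"x",np.percentile(Q[:,0],[2,50,98]).round(1),"zmax",Q[:,2].max().round(1),"xtop",top[:,0].mean().round(1))
def crop(n,u,v,w,h,s):
    im=cv2.imread(f"pics/{n}0.png")[v:v+h,u:u+w]; return cv2.resize(cv2.convertScaleAbs(im,alpha=1.6),None,fx=s,fy=s,interpolation=cv2.INTER_CUBIC)
a=crop("scene",255,145,130,80,6); b=crop("top",180,165,205,95,3.8)
h=[cv2.copyMakeBorder(i,0,0,0,780-i.shape[1],cv2.BORDER_CONSTANT) for i in (a[:300,:780],b[:300,:780])]
cv2.imwrite("pics/crop1.png",np.vstack(h))
```

```text
scene table z -0.9731436937176086
pipe n 561 c [ 461.  -156.8] d [0.0584 0.9983] yaw 86.65
 t range -113.5 123.7 ends [ 454.3 -270.1] [468.2 -33.3]
   -120 39 s [-10.9  -1.2  16.9] z98 [61.3 67.3]
   -100 65 s [-11.8  -2.5  16.5] z98 [61.2 66.3]
   -80 56 s [-9.4  0.8 18.9] z98 [58.2 65.6]
   -60 41 s [-6.  -0.3  9.6] z98 [57.1 60.6]
   -40 40 s [-6.   0.3 10. ] z98 [57.6 60.2]
   -20 41 s [-6.9 -1.6  8.5] z98 [57.4 60.5]
   0 43 s [-7.4 -1.6  8.4] z98 [56.6 60.7]
   20 43 s [-6.5 -0.3 11. ] z98 [56.6 60.5]
   40 46 s [-6.3 -0.1  8.8] z98 [57.4 60.3]
   60 45 s [-8.4 -1.8  8.5] z98 [57.1 59.2]
   80 46 s [-7.  -0.7  9.2] z98 [57.5 60.3]
   100 44 s [-7.5 -1.   9.5] z98 [56.4 61.1]
   120 12 s [-4.1  0.6 10.8] z98 [57.7 60.2]
plate 2279 ((621.4317626953125, 187.35336303710938), (220.29571533203125, 88.4628677368164), 81.49102020263672)
uprights 1761
  y 90 67 x [599.1 621.3 627.1] zmax 106.6 xtop 611.5
  y 100 97 x [597.8 620.6 625.2] zmax 104.2 xtop 609.4
  y 110 110 x [604.1 623.5 626.7] zmax 102.0 xtop 612.7
  y 120 73 x [597.  611.2 625. ] zmax 100.8 xtop 612.8
  y 160 39 x [615.5
[... 1691 characters left out ...]
592.5 595.9 616.6] zmax 102.3 xtop 605.3
  y 160 28 x [609.3 627.7 635.8] zmax 112.5 xtop 619.7
  y 170 61 x [596.9 613.5 632.5] zmax 110.4 xtop 615.2
  y 180 42 x [601.6 612.4 632.3] zmax 104.4 xtop 618.0
  y 190 38 x [604.5 610.8 631.8] zmax 104.6 xtop 618.0
  y 220 38 x [607.9 629.8 644.3] zmax 109.1 xtop 623.7
  y 230 60 x [604.3 622.1 639.2] zmax 133.1 xtop 632.2
  y 240 90 x [605.7 621.5 642.3] zmax 138.2 xtop 626.4
  y 250 74 x [605.5 615.4 644.4] zmax 139.4 xtop 627.0
  y 260 69 x [607.6 617.6 644.3] zmax 137.4 xtop 627.7
  y 270 42 x [608.  617.4 639.5] zmax 137.6 xtop 629.4
  y 280 17 x [615.1 620.5 642.9] zmax 105.7 xtop 629.0
  y 290 15 x [618.5 627.2 640.9] zmax 103.9 xtop 630.8
```

Run:
```python
import cv2,numpy as np
im=cv2.imread("pics/scene0.png")[225:325,360:510]
cv2.imwrite("pics/crop2.png",cv2.resize(cv2.convertScaleAbs(im,alpha=1.6),None,fx=5,fy=5,interpolation=cv2.INTER_CUBIC))
```

```text
(no output)
```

View pics/crop1.png

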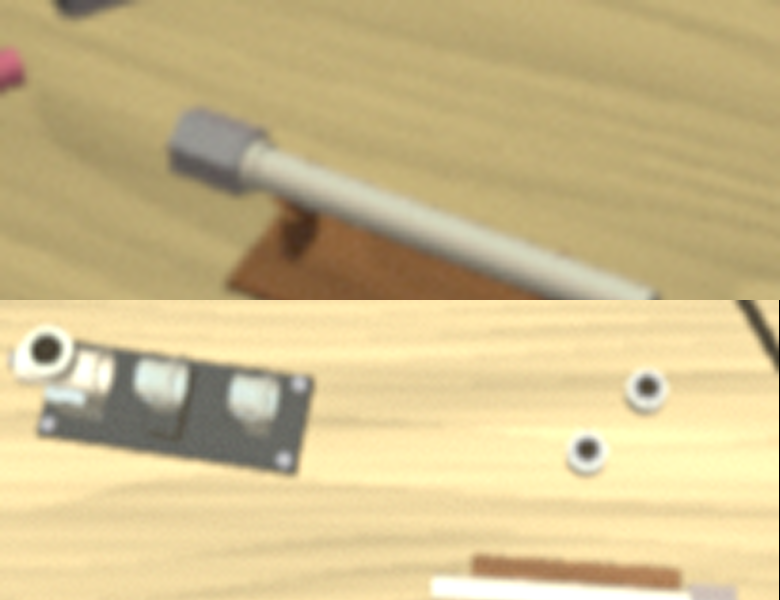

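View pics/crop2.png

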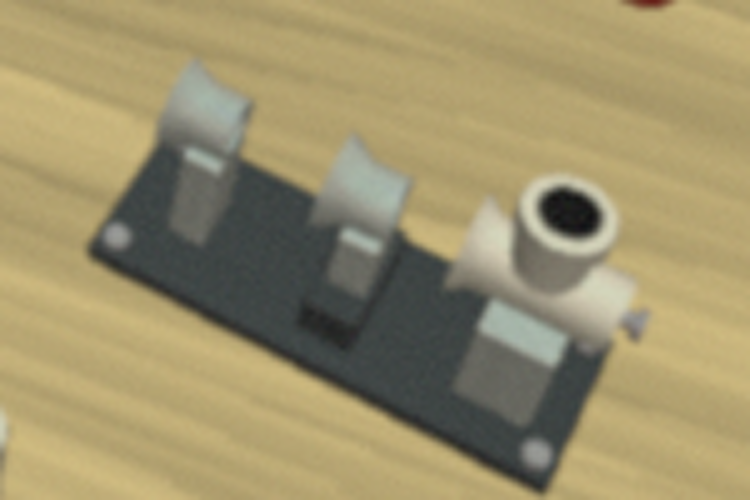

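```bash
cat >> h.py <<'E'
import json
def plan(tgt,yaw_deg,n,jaw,s=None):
    s=s or manip.read_state(); p=np.array(s["eef_pos"]); yaw=np.degrees(s["eef_rot"][2]); dy=(yaw_deg-yaw+180)%360-180
    rows=[]; d0=np.array(tgt)-p
    for i in range(n):
        a=np.radians(yaw); X=np.array([np.cos(a),np.sin(a),0]); Y=np.array([np.sin(a),-np.cos(a),0])
        d=(np.array(tgt)-p)/(n-i); o=np.round([d@X,d@Y,-d[2]],1); sp=round(-(yaw_deg-yaw-360*round((yaw_deg-yaw)/360))/(n-i),2)
        rows.append({"offset":o.tolist(),"spin":sp,"jaw":jaw}); p=p+o[0]*X+o[1]*Y-np.array([0,0,o[2]]); yaw-=sp
    print(json.dumps(rows)); print("end",p.round(2),round(yaw,2))
E
python3 -c "
from h import *
plan([451,-247,230],86.4,20,94)"
```

```text
[{"offset": [-25.5, -30.9, 3.6], "spin": 3.62, "jaw": 94}, {"offset": [-27.4, -29.2, 3.6], "spin": 3.62, "jaw": 94}, {"offset": [-29.2, -27.4, 3.6], "spin": 3.62, "jaw": 94}, {"offset": [-30.8, -25.5, 3.6], "spin": 3.62, "jaw": 94}, {"offset": [-32.4, -23.5, 3.6], "spin": 3.62, "jaw": 94}, {"offset": [-33.8, -21.4, 3.6], "spin": 3.62, "jaw": 94}, {"offset": [-35.1, -19.2, 3.6], "spin": 3.62, "jaw": 94}, {"offset": [-36.2, -17.0, 3.6], "spin": 3.62, "jaw": 94}, {"offset": [-37.3, -14.7, 3.7], "spin": 3.62, "jaw": 94}, {"offset": [-38.1, -12.3, 3.6], "spin": 3.62, "jaw": 94}, {"offset": [-38.8, -9.8, 3.7], "spin": 3.62, "jaw": 94}, {"offset": [-39.3, -7.4, 3.6], "spin": 3.62, "jaw": 94}, {"offset": [-39.7, -4.9, 3.7], "spin": 3.62, "jaw": 94}, {"offset": [-40.0, -2.4, 3.6], "spin": 3.62, "jaw": 94}, {"offset": [-40.0, 0.2, 3.7], "spin": 3.62, "jaw": 94}, {"offset": [-40.0, 2.7, 3.6], "spin": 3.62, "jaw": 94}, {"offset": [-39.7, 5.2, 3.7], "spin": 3.62, "jaw": 94}, {"offset": [-39.3, 7.7, 3.6], "spin": 3.62, "jaw": 94}, {"offset": [-38.7, 10.2, 3.7], "spin": 3.63, "jaw": 94}, {"offset": [-38.0, 12.6, 3.6], "spin": 3.62, "jaw": 94}]
end [ 451.03 -247.02  230.04] 86.4
```

Emit:
drive_tool:
  rows:
    - {"offset":[-25,-31,3.6],"spin":3.62,"jaw":94}
    - {"offset":[-27,-29,3.6],"spin":3.62,"jaw":94}
    - {"offset":[-29,-27,3.6],"spin":3.62,"jaw":94}
    - {"offset":[-31,-25.5,3.6],"spin":3.62,"jaw":94}
    - {"offset":[-32.5,-23.5,3.6],"spin":3.62,"jaw":94}
    - {"offset":[-34,-21.5,3.6],"spin":3.62,"jaw":94}
    - {"offset":[-35,-19,3.6],"spin":3.62,"jaw":94}
    - {"offset":[-36,-17,3.6],"spin":3.62,"jaw":94}
    - {"offset":[-37,-14.5,3.6],"spin":3.62,"jaw":94}
    - {"offset":[-38,-12.5,3.6],"spin":3.62,"jaw":94}
    - {"offset":[-39,-10,3.6],"spin":3.62,"jaw":94}
    - {"offset":[-39.5,-7.5,3.6],"spin":3.62,"jaw":94}
    - {"offset":[-39.5,-5,3.6],"spin":3.62,"jaw":94}
    - {"offset":[-40,-2.5,3.6],"spin":3.62,"jaw":94}
    - {"offset":[-40,0,3.6],"spin":3.62,"jaw":94}
    - {"offset":[-40,2.5,3.6],"spin":3.62,"jaw":94}
    - {"offset":[-39.5,5,3.6],"spin":3.62,"jaw":94}
    - {"offset":[-39.5,7.5,3.6],"spin":3.62,"jaw":94}
    - {"offset":[-38.5,10,3.6],"spin":3.62,"jaw":94}
    - {"offset":[-38,12.5,3.6],"spin":3.62,"jaw":94}
  force: 40

```text
clock: 3.6
eef_pos: [449.1, -248.0, 230.5]
eef_rot: [3.141, 0.0, 1.505]
wrist_force: [0.2, 0.8, 1.2]
finger_gap: 93.8
```

```bash
python3 -c "
from h import *
plan([453.5,-247,129],86.4,5,94)"
```

```text
[{"offset": [0.3, 0.9, 20.3], "spin": -0.03, "jaw": 94}, {"offset": [0.2, 0.9, 20.3], "spin": -0.03, "jaw": 94}, {"offset": [0.3, 0.8, 20.3], "spin": -0.03, "jaw": 94}, {"offset": [0.2, 0.9, 20.3], "spin": -0.03, "jaw": 94}, {"offset": [0.2, 0.8, 20.3], "spin": -0.03, "jaw": 94}]
end [ 453.48 -247.05  129.04] 86.4
```

Emit:
drive_tool:
  rows:
    - {"offset":[0,1,20],"spin":0,"jaw":94}
    - {"offset":[0,1,20],"spin":0,"jaw":90}
    - {"offset":[0,1,20],"spin":0,"jaw":80}
    - {"offset":[0,1,20],"spin":0,"jaw":60}
    - {"offset":[0,0,21.5],"spin":0,"jaw":50}
    - {"offset":[0,0,0],"spin":0,"jaw":35}
    - {"offset":[0,0,0],"spin":0,"jaw":35}
    - {"offset":[0,0,0],"spin":0,"jaw":35}
  force: 5

```text
clock: 4.4
eef_pos: [453.3, -246.7, 130.3]
eef_rot: [3.14, 0.001, 1.508]
wrist_force: [-0.5, 0.0, 0.7]
finger_gap: 45.3
```

Run:
```python
from h import *
s=manip.read_state(); print(s["wrist_force"],s["moment"],s["finger_gap"],s["eef_pos"],s["eef_rot"])
c=eyes.camera("scene"); im=c["color"][120:250,250:410]
cv2.imwrite("pics/grip.png",cv2.resize(cv2.convertScaleAbs(im,alpha=1.6),None,fx=4.5,fy=4.5,interpolation=cv2.INTER_CUBIC))
```

```text
[-0.46187989  0.00314383  0.66265764] [-0.01752312  0.0453688  -0.02310176] 45.3455583069356 [ 453.25485764 -246.71421584  130.34646786] [3.14016582e+00 8.09460087e-04 1.50820298e+00]
```

View pics/grip.png

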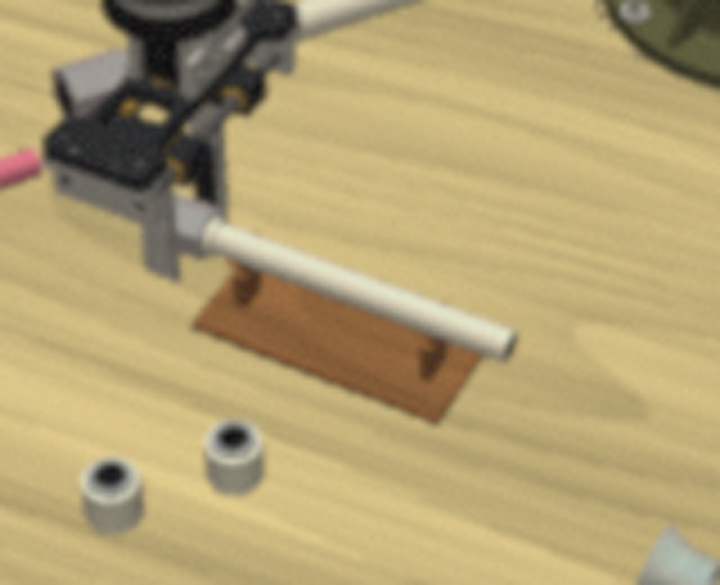

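The picture shows the fingers straddling the hexagon at about (190,225), with the pipe still in the rest. Next I close gently and watch for side force.

Emit:
drive_tool:
  rows:
    - {"offset":[0,0,2],"spin":0,"jaw":38}
    - {"offset":[0,0,0],"spin":0,"jaw":34}
    - {"offset":[0,0,0],"spin":0,"jaw":30}
    - {"offset":[0,0,0],"spin":0,"jaw":26}
    - {"offset":[0,0,0],"spin":0,"jaw":26}
    - {"offset":[0,0,0],"spin":0,"jaw":26}
    - {"offset":[0,0,0],"spin":0,"jaw":26}
  force: 4

```text
clock: 5.15
eef_pos: [452.1, -246.7, 127.2]
eef_rot: [-3.14, 0.0, 1.508]
wrist_force: [-7.9, -3.8, 2.1]
finger_gap: 34.2
```

Emit:
drive_tool:
  rows:
    - {"offset":[0,-1.5,0],"spin":0,"jaw":26}
    - {"offset":[0,0,0],"spin":0,"jaw":26}
    - {"offset":[0,0,0],"spin":0,"jaw":26}
    - {"offset":[0,0,0],"spin":0,"jaw":26}

```text
clock: 5.55
eef_pos: [450.6, -246.7, 127.2]
eef_rot: [-3.14, 0.0, 1.508]
wrist_force: [-7.9, -3.4, 2.9]
finger_gap: 31.0
```

Emit:
drive_tool:
  rows:
    - {"offset":[0,-0.5,0],"spin":0,"jaw":26}
    - {"offset":[0,0,0],"spin":0,"jaw":26}
    - {"offset":[0,0,0],"spin":0,"jaw":26}

```text
clock: 5.85
eef_pos: [450.1, -246.6, 127.2]
eef_rot: [-3.14, 0.0, 1.508]
wrist_force: [-8.5, -3.8, 2.8]
finger_gap: 30.1
```

Emit:
drive_tool:
  rows:
    - {"offset":[0,-0.5,0],"spin":0,"jaw":26}
    - {"offset":[0,0,0],"spin":0,"jaw":26}
    - {"offset":[0,0,0],"spin":0,"jaw":26}

```text
clock: 6.15
eef_pos: [450.0, -246.6, 127.3]
eef_rot: [-3.141, 0.0, 1.508]
wrist_force: [-5.4, -2.7, 0.9]
finger_gap: 29.9
```

```bash
python3 -c "
from h import *
s=manip.read_state(); print(s['wrist_force'],s['moment'],s['finger_gap'])"
```

```text
[-5.42867798 -2.68319074  0.88630778] [-0.5553315   0.93200748  0.09250654] 29.92979112273422
```

Emit:
drive_tool:
  rows:
    - {"offset":[0,-0.5,0],"spin":0,"jaw":26}
    - {"offset":[0,0,0],"spin":0,"jaw":26}
    - {"offset":[0,0,0],"spin":0,"jaw":26}
    - {"offset":[0,0,0],"spin":0,"jaw":26}
  force: 50

```text
clock: 6.55
eef_pos: [449.7, -246.5, 127.4]
eef_rot: [-3.141, 0.001, 1.508]
wrist_force: [-4.6, -3.6, 2.6]
finger_gap: 29.7
```

Run:
```python
from h import *
from scipy.optimize import least_squares
s=manip.read_state(); print(s['wrist_force'],s['moment'],s['finger_gap'],s["eef_pos"],np.degrees(s["eef_rot"][2]))
for n in ("scene","top"):
    W=np.load(n+"0.npy"); x,y,z=W[...,0],W[...,1],W[...,2]
    def cyl(m,p0,r,fz=None):
        P=W[m]
        def f(q):
            # axis: x = q0 + q1*(y-yc), z=q2 (+q3*(y-yc))
            dy=P[:,1]-yc; c=np.cos(np.arctan(q[1])); return np.hypot((P[:,0]-q[0]-q[1]*dy)*c,P[:,2]-q[2])-r
        yc=np.mean(P[:,1]); q=least_squares(f,p0,loss="soft_l1",f_scale=1.5); return yc.round(1),q.x.round(3),len(P),np.abs(q.fun).mean().round(2)
    print(n,"pipe r10",cyl((x>430)&(x<490)&(y>-215)&(y<-40)&(z>44)&(z<75),[455,0.06,50],10))
    for nm,a,b in (("ring1",88,126),("ring2",160,200)):
        for r in (23,):
            m=(x>570)&(x<660)&(y>a)&(y<b)&(z>82)&(z<115)
            P=W[m]; yc=P[:,1].mean()
            f=lambda q: np.hypot((P[:,0]-q[0]-0.151*(P[:,1]-yc))*.989,P[:,2]-q[1])-r
            q=least_squares(f,[615,85],loss="soft_l1",f_scale=1.5); print(nm,yc.round(1),q.x.round(2),len(P),np.abs(q.fun).mean().round(2),"y range",np.percentile(P[:,1],[1,99]).round(1))
    m=(x>570)&(x<680)&(y>225)&(y<290)&(z>122)&(z<145); P=W[m]; print("branch top",len(P),cv2.minEnclosingCircle(P[:,:2].astype(np.float32)),P.mean(0).round(1), np.percentile(P,[3,97],axis=0).mean(0).round(1))
    m=(x>530)&(x<720)&(y>60)&(y<310)&(z>5)&(z<19)
    mm=cv2.morphologyEx(m.astype(np.uint8),cv2.MORPH_OPEN,np.ones((3,3),np.uint8)); k,l,st,_=cv2.connectedComponentsWithStats(mm); j=1+np.argmax(st[1:,4]); print("plate",cv2.minAreaRect(W[l==j][:,:2].astype(np.float32)))
```

```text
[-4.61279455 -3.5697627   2.61675548] [-0.62528683  0.91522321  0.19762992] 29.74873496867736 [ 449.70941742 -246.51717025  127.38405359] 86.42212198970738
scene pipe r10 (np.float64(-125.5), array([4.58793e+02, 6.40000e-02, 4.91950e+01]), 475, np.float64(1.29))
ring1 107.1 [605.5   77.65] 212 2.35 y range [ 91.5 125. ]
ring2 180.6 [618.15  77.68] 230 2.46 y range [165.4 197.9]
branch top 296 ((632.1536254882812, 259.2394104003906), 20.404727935791016) [635.1 258.7 130.3] [633.2 258.7 128.2]
plate ((621.4028930664062, 187.38189697265625), (220.31068420410156, 88.45448303222656), 81.42542266845703)
top pipe r10 (np.float64(-128.9), array([4.55687e+02, 6.60000e-02, 5.04310e+01]), 431, np.float64(1.52))
ring1 108.1 [607.69  78.29] 107 2.25 y range [ 91.6 122.6]
ring2 182.2 [619.36  78.06] 109 2.66 y range [164.8 198.3]
branch top 150 ((628.277587890625, 258.0882263183594), 19.912527084350586) [627.2 257.2 132.1] [627.4 257.7 131. ]
plate ((618.0148315429688, 187.34396362304688), (220.32626342773438, 86.6105728149414), 81.34068298339844)
```

Emit:
drive_tool:
  rows:
    - {"offset":[0,0,-3],"spin":0,"jaw":26}
    - {"offset":[0,0,-6],"spin":0,"jaw":26}
    - {"offset":[0,0,-10],"spin":0,"jaw":26}
    - {"offset":[0,0,-12],"spin":0,"jaw":26}
    - {"offset":[0,0,-12],"spin":0,"jaw":26}
    - {"offset":[0,0,-7],"spin":0,"jaw":26}
    - {"offset":[0,0,0],"spin":0,"jaw":26}

```text
clock: 7.25
eef_pos: [450.2, -246.5, 178.5]
eef_rot: [3.14, 0.001, 1.508]
wrist_force: [0.5, 0.1, -1.8]
finger_gap: 29.6
```

Run:
```python
from h import *
s=manip.read_state(); print(s['wrist_force'],s['moment'],s['finger_gap'],s["eef_pos"],s["eef_rot"])
plan([570.4,-137.5,182.4],81.4,10,26)
c=eyes.camera("scene"); t=eyes.camera("top")
from scipy.optimize import least_squares
for n,c in (("scene",c),("top",t)):
    W=cloud(c); x,y,z=W[...,0],W[...,1],W[...,2]
    m=(x>430)&(x<490)&(y>-200)&(y<-25)&(z>75)&(z<130); P=W[m]
    yc=-120; f=lambda q: np.hypot(P[:,0]-q[0]-q[1]*(P[:,1]-yc),P[:,2]-q[2]-q[3]*(P[:,1]-yc))-10
    q=least_squares(f,[457,.06,100,0],loss="soft_l1",f_scale=1.5); print(n,len(P),q.x.round(3),np.percentile(P[:,1],99.5))
```

```text
[ 0.52802904  0.0909704  -1.77475045] [-0.18346445  0.08624792  0.03568897] 29.59900862944881 [ 450.18580993 -246.45569635  178.48551734] [3.13972487e+00 1.03223209e-03 1.50820952e+00]
[{"offset": [11.6, 11.3, -0.4], "spin": 0.5, "jaw": 26}, {"offset": [11.7, 11.2, -0.4], "spin": 0.5, "jaw": 26}, {"offset": [11.8, 11.1, -0.4], "spin": 0.5, "jaw": 26}, {"offset": [11.9, 11.0, -0.4], "spin": 0.5, "jaw": 26}, {"offset": [12.0, 10.9, -0.4], "spin": 0.5, "jaw": 26}, {"offset": [12.1, 10.8, -0.4], "spin": 0.5, "jaw": 26}, {"offset": [12.2, 10.7, -0.4], "spin": 0.5, "jaw": 26}, {"offset": [12.3, 10.6, -0.4], "spin": 0.5, "jaw": 26}, {"offset": [12.4, 10.5, -0.4], "spin": 0.51, "jaw": 26}, {"offset": [12.6, 10.4, -0.3], "spin": 0.5, "jaw": 26}]
end [ 570.43 -137.49  182.39] 81.4
scene 492 [4.58530e+02 5.30000e-02 1.01121e+02 1.40000e-02] -32.87953800022607
top 334 [4.55713e+02 5.30000e-02 1.01497e+02 1.00000e-02] -34.68257723241841
```

Emit:
drive_tool:
  rows:
    - {"offset":[11.5,11.5,0],"spin":0.54,"jaw":26}
    - {"offset":[11.5,11,0],"spin":0.54,"jaw":26}
    - {"offset":[12,11,0],"spin":0.54,"jaw":26}
    - {"offset":[12,11,0],"spin":0.54,"jaw":26}
    - {"offset":[12,11,0],"spin":0.54,"jaw":26}
    - {"offset":[12,11,2],"spin":0.54,"jaw":26}
    - {"offset":[12,11,2],"spin":0.54,"jaw":26}
    - {"offset":[12,10.5,4],"spin":0.54,"jaw":26}
    - {"offset":[12.5,10.5,4],"spin":0.54,"jaw":26}
    - {"offset":[12.5,10.5,4],"spin":0.54,"jaw":26}
    - {"offset":[0,0,0],"spin":0,"jaw":26}
    - {"offset":[0,0,0],"spin":0,"jaw":26}

```text
clock: 8.55
eef_pos: [570.5, -138.3, 160.5]
eef_rot: [-3.14, -0.0, 1.415]
wrist_force: [0.6, 0.3, -1.3]
finger_gap: 29.8
```

```bash
cat > m.py <<'E'
from h import *
from scipy.optimize import least_squares
s=manip.read_state(); print(s['wrist_force'].round(2),s['moment'].round(3),s["eef_pos"].round(2),np.degrees(s["eef_rot"]).round(2))
E
python3 - <<'E'
from m import *
cs=[(n,eyes.camera(n)) for n in ("scene","top")]
for n,c in cs:
    W=cloud(c); x,y,z=W[...,0],W[...,1],W[...,2]
    m=(x>560)&(x<625)&(y>-95)&(y<68)&(z>60)&(z<115); P=W[m]
    yc=0; f=lambda q: np.hypot((P[:,0]-q[0]-q[1]*(P[:,1]-yc))*.989,P[:,2]-q[2]-q[3]*(P[:,1]-yc))-10
    q=least_squares(f,[592,.15,85,0],loss="soft_l1",f_scale=1.5); print(n,len(P),q.x.round(3),np.abs(q.fun).mean().round(2),"yaw",90-np.degrees(np.arctan(q.x[1])))
    m=(x>560)&(x<640)&(y>40)&(y<88)&(z>70)&(z<105); print("tip y",np.percentile(W[m][:,1],[95,99.5]).round(1))
    print("mouth1 px",proj(c,[605.3,93.4,85]).round(1),"ax",proj(c,[619.5,187.3,85]).round(1))
c=cs[0][1]; im=c["color"][215:315,340:500]; cv2.imwrite("pics/app.png",cv2.resize(cv2.convertScaleAbs(im,alpha=1.6),None,fx=5,fy=5,interpolation=cv2.INTER_CUBIC))
c=cs[1][1]; im=c["color"][160:225,190:330]; cv2.imwrite("pics/app2.png",cv2.resize(cv2.convertScaleAbs(im,alpha=1.4),None,fx=5,fy=5,interpolation=cv2.INTER_CUBIC))
E
```

```text
[ 0.65  0.27 -1.32] [-0.221  0.056  0.015] [ 570.5  -138.31  160.48] [-179.92   -0.     81.05]
scene 578 [5.92493e+02 1.45000e-01 8.34940e+01 1.30000e-02] 1.05 yaw 81.74230005661485
tip y [72.9 74.1]
mouth1 px [394.8 244.2] ax [434.8 263.7]
top 245 [5.89489e+02 1.58000e-01 8.53220e+01 1.00000e-02] 1.38 yaw 80.99543875423973
tip y [72.3 72.8]
mouth1 px [251.5 190.6] ax [220.4 185.9]
```

View pics/app.png

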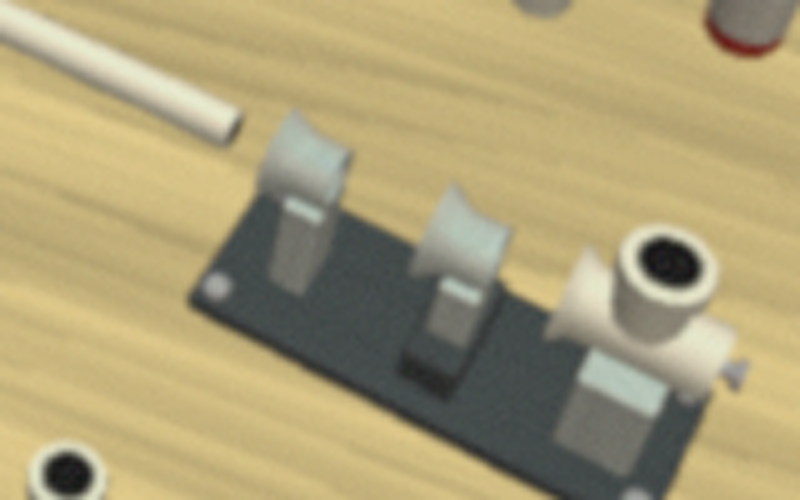

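View pics/app2.png

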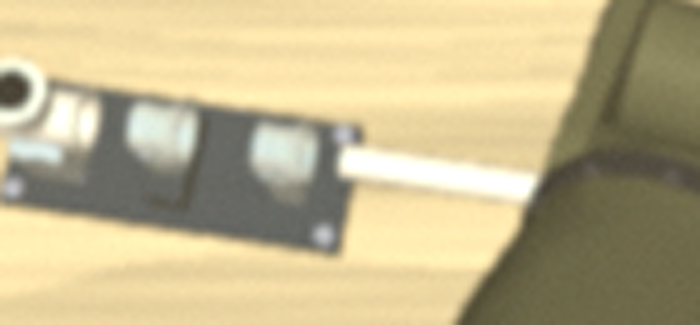

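The pipe axis, extended from its tip at (232,130), meets the centre of ring 1's mouth at about (280,152). The top view agrees: pipe at (345,161), mouth at about (315,157). I raise slightly and go in.

Emit:
drive_tool:
  rows:
    - {"offset":[3,0,-0.8],"spin":0,"jaw":26}
    - {"offset":[3,0,0],"spin":0,"jaw":26}
    - {"offset":[3,0,0],"spin":0,"jaw":26}
    - {"offset":[3,0,0],"spin":0,"jaw":26}
    - {"offset":[3,0,0],"spin":0,"jaw":26}
    - {"offset":[3,0,0],"spin":0,"jaw":26}
    - {"offset":[3,0,0],"spin":0,"jaw":26}
    - {"offset":[3,0,0],"spin":0,"jaw":26}
    - {"offset":[2,0,0],"spin":0,"jaw":26}
    - {"offset":[2,0,0],"spin":0,"jaw":26}
    - {"offset":[0,0,0],"spin":0,"jaw":26}

```text
clock: 9.75
eef_pos: [575.3, -110.5, 161.9]
eef_rot: [-3.142, -0.0, 1.414]
wrist_force: [-0.5, 0.3, -1.5]
finger_gap: 29.6
```

```bash
python3 m.py
```

```text
[-0.48  0.26 -1.5 ] [-0.232  0.103 -0.005] [ 575.28 -110.48  161.93] [-180.     -0.     81.03]
```

Emit:
drive_tool:
  rows:
    - {"offset":[2,0,0],"spin":0,"jaw":26}
    - {"offset":[2,0,0],"spin":0,"jaw":26}
    - {"offset":[2,0,0],"spin":0,"jaw":26}
    - {"offset":[2,0,0],"spin":0,"jaw":26}
    - {"offset":[2,0,0],"spin":0,"jaw":26}
    - {"offset":[0,0,0],"spin":0,"jaw":26}

```text
clock: 10.35
eef_pos: [576.9, -100.5, 161.9]
eef_rot: [-3.142, 0.0, 1.414]
wrist_force: [-1.0, -0.1, -1.8]
finger_gap: 29.4
```

```bash
python3 m.py
```

```text
[-1.02 -0.15 -1.78] [-0.202  0.065  0.073] [ 576.85 -100.54  161.94] [-180.      0.     81.03]
```

Emit:
drive_tool:
  rows:
    - {"offset":[3,0,0],"spin":0,"jaw":26}
    - {"offset":[3,0,0],"spin":0,"jaw":26}
    - {"offset":[3,0,0],"spin":0,"jaw":26}
    - {"offset":[3,0,0],"spin":0,"jaw":26}
    - {"offset":[3,0,0],"spin":0,"jaw":26}
    - {"offset":[3,0,0],"spin":0,"jaw":26}
    - {"offset":[3,0,0],"spin":0,"jaw":26}
    - {"offset":[3,0,0],"spin":0,"jaw":26}
    - {"offset":[0,0,0],"spin":0,"jaw":26}

```text
clock: 11.25
eef_pos: [580.6, -76.7, 162.0]
eef_rot: [-3.142, -0.0, 1.414]
wrist_force: [-0.3, 0.7, -1.0]
finger_gap: 29.6
```

```bash
python3 m.py
```

```text
[-0.3   0.72 -0.97] [-0.187  0.064 -0.029] [580.62 -76.73 161.95] [-180.     -0.     81.04]
```

Emit:
drive_tool:
  rows:
    - {"offset":[4,0,0],"spin":0,"jaw":26}
    - {"offset":[4,0,0],"spin":0,"jaw":26}
    - {"offset":[4,0,0],"spin":0,"jaw":26}
    - {"offset":[4,0,0],"spin":0,"jaw":26}
    - {"offset":[4,0,0],"spin":0,"jaw":26}
    - {"offset":[4,0,0],"spin":0,"jaw":26}
    - {"offset":[4,0,0],"spin":0,"jaw":26}
    - {"offset":[4,0,0],"spin":0,"jaw":26}
    - {"offset":[2,0,0],"spin":0,"jaw":26}
    - {"offset":[2,0,0],"spin":0,"jaw":26}
    - {"offset":[1,0,0],"spin":0,"jaw":26}

```text
clock: 12.35
eef_pos: [586.4, -40.4, 161.9]
eef_rot: [-3.142, 0.0, 1.414]
wrist_force: [-0.0, -0.0, -1.5]
finger_gap: 29.4
```

```bash
python3 m.py
```

```text
[-0.01 -0.01 -1.52] [-0.215  0.075 -0.004] [586.36 -40.43 161.93] [-180.      0.     81.02]
```

Emit:
drive_tool:
  rows:
    - {"offset":[1.5,0,0],"spin":0,"jaw":26}
    - {"offset":[1.5,0,0],"spin":0,"jaw":26}
    - {"offset":[1.5,0,0],"spin":0,"jaw":26}
    - {"offset":[1.5,0,0],"spin":0,"jaw":26}

```text
clock: 12.75
eef_pos: [587.3, -34.5, 161.9]
eef_rot: [-3.142, 0.0, 1.414]
wrist_force: [-0.6, 0.6, -1.2]
finger_gap: 29.2
```

```bash
python3 m.py
```

```text
[-0.56  0.65 -1.17] [-0.209  0.115 -0.077] [587.3  -34.54 161.94] [-180.      0.     81.01]
```

Emit:
drive_tool:
  rows:
    - {"offset":[1.5,0,0],"spin":0,"jaw":26}
    - {"offset":[1.5,0,0],"spin":0,"jaw":26}
    - {"offset":[1.5,0,0],"spin":0,"jaw":26}
    - {"offset":[1.5,0,0],"spin":0,"jaw":26}

```text
clock: 13.15
eef_pos: [588.2, -28.6, 162.0]
eef_rot: [3.142, -0.0, 1.414]
wrist_force: [0.2, 0.1, -2.3]
finger_gap: 29.7
```

```bash
python3 m.py
```

```text
[ 0.17  0.14 -2.33] [-0.211  0.076  0.046] [588.23 -28.57 161.96] [180.    -0.    81.01]
```

Emit:
drive_tool:
  rows:
    - {"offset":[2,0,0],"spin":0,"jaw":26}
    - {"offset":[2,0,0],"spin":0,"jaw":26}
    - {"offset":[2,0,0],"spin":0,"jaw":26}
    - {"offset":[2,0,0],"spin":0,"jaw":26}
    - {"offset":[2,0,0],"spin":0,"jaw":26}

```text
clock: 13.65
eef_pos: [589.8, -18.6, 162.0]
eef_rot: [-3.142, 0.0, 1.414]
wrist_force: [0.1, 0.3, -1.8]
finger_gap: 29.5
```

Emit:
drive_tool:
  rows:
    - {"offset":[2.5,0,0],"spin":0,"jaw":26}
    - {"offset":[2.5,0,0],"spin":0,"jaw":26}
    - {"offset":[2.5,0,0],"spin":0,"jaw":26}
    - {"offset":[2.5,0,0],"spin":0,"jaw":26}
    - {"offset":[2.5,0,0],"spin":0,"jaw":26}
    - {"offset":[2.5,0,0],"spin":0,"jaw":26}

```text
clock: 14.25
eef_pos: [592.1, -3.8, 161.9]
eef_rot: [-3.142, 0.0, 1.414]
wrist_force: [-0.0, -0.0, -0.8]
finger_gap: 29.5
```

Run:
```python
from m import *
c=eyes.camera("scene"); im=c["color"][215:315,340:500]; cv2.imwrite("pics/in.png",cv2.resize(cv2.convertScaleAbs(im,alpha=1.6),None,fx=5,fy=5,interpolation=cv2.INTER_CUBIC))
```

```text
[-0.01 -0.02 -0.84] [-0.162  0.099  0.045] [592.14  -3.79 161.94] [-180.      0.     81.01]
```

View pics/in.png

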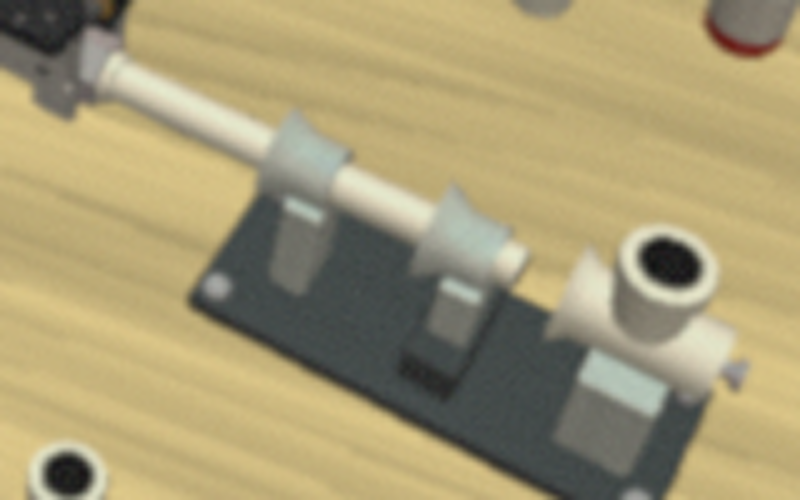

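The pipe runs through ring 1 (305,160) and ring 2 (460,235). Its tip shows at (515,262), just before the tee's mouth at (575,295). On into the tee.

Emit:
drive_tool:
  rows:
    - {"offset":[2,0,0],"spin":0,"jaw":26}
    - {"offset":[2,0,0],"spin":0,"jaw":26}
    - {"offset":[2,0,0],"spin":0,"jaw":26}
    - {"offset":[2,0,0],"spin":0,"jaw":26}
    - {"offset":[2,0,0],"spin":0,"jaw":26}
    - {"offset":[2,0,0],"spin":0,"jaw":26}
    - {"offset":[2,0,0],"spin":0,"jaw":26}
    - {"offset":[2,0,0],"spin":0,"jaw":26}
    - {"offset":[1,0,0],"spin":0,"jaw":26}
    - {"offset":[1,0,0],"spin":0,"jaw":26}

```text
clock: 15.3
eef_pos: [594.9, 13.9, 161.9]
eef_rot: [-3.142, 0.0, 1.414]
wrist_force: [-1.3, -0.8, -2.1]
finger_gap: 29.6
```

Emit:
drive_tool:
  rows:
    - {"offset":[1,0,0],"spin":0,"jaw":26}
    - {"offset":[1,0,0],"spin":0,"jaw":26}
    - {"offset":[1,0,0],"spin":0,"jaw":26}

```text
clock: 15.6
eef_pos: [595.4, 16.8, 161.9]
eef_rot: [-3.141, 0.0, 1.414]
wrist_force: [-1.7, -0.9, -1.4]
finger_gap: 29.5
```

Emit:
drive_tool:
  rows:
    - {"offset":[1,-0.3,0],"spin":0,"jaw":26}
    - {"offset":[1,-0.2,0],"spin":0,"jaw":26}
    - {"offset":[1,0,0],"spin":0,"jaw":26}

```text
clock: 15.9
eef_pos: [595.5, 19.9, 162.1]
eef_rot: [3.141, -0.0, 1.414]
wrist_force: [-0.2, 0.6, -1.5]
finger_gap: 29.9
```

Emit:
drive_tool:
  rows:
    - {"offset":[1,0,0],"spin":0,"jaw":26}
    - {"offset":[1,0,0],"spin":0,"jaw":26}

```text
clock: 16.1
eef_pos: [595.7, 21.8, 162.0]
eef_rot: [3.141, -0.0, 1.414]
wrist_force: [1.5, 0.3, -1.7]
finger_gap: 29.6
```

Emit:
drive_tool:
  rows:
    - {"offset":[1,0,0],"spin":0,"jaw":26}
    - {"offset":[1,0,0],"spin":0,"jaw":26}

```text
clock: 16.3
eef_pos: [596.0, 23.8, 162.0]
eef_rot: [3.142, -0.0, 1.414]
wrist_force: [0.6, -0.7, -1.1]
finger_gap: 29.7
```

Emit:
drive_tool:
  rows:
    - {"offset":[1,0,0],"spin":0,"jaw":26}
    - {"offset":[1,0,0],"spin":0,"jaw":26}
    - {"offset":[1,0,0],"spin":0,"jaw":26}

```text
clock: 16.6
eef_pos: [596.5, 26.8, 161.9]
eef_rot: [-3.142, 0.0, 1.414]
wrist_force: [-1.1, -0.5, -2.2]
finger_gap: 29.9
```

Emit:
drive_tool:
  rows:
    - {"offset":[1,0,0],"spin":0,"jaw":26}
    - {"offset":[1,0,0],"spin":0,"jaw":26}
    - {"offset":[1,0,0],"spin":0,"jaw":26}

```text
clock: 16.9
eef_pos: [597.0, 29.7, 161.9]
eef_rot: [-3.142, 0.0, 1.414]
wrist_force: [-0.1, 0.1, -1.2]
finger_gap: 29.9
```

Emit:
drive_tool:
  rows:
    - {"offset":[1,0,0],"spin":0,"jaw":26}
    - {"offset":[1,0,0],"spin":0,"jaw":26}
    - {"offset":[1,0,0],"spin":0,"jaw":26}

```text
clock: 17.2
eef_pos: [597.4, 32.5, 161.9]
eef_rot: [-3.141, 0.001, 1.414]
wrist_force: [-1.5, -6.2, -1.8]
finger_gap: 29.5
```

Emit:
drive_tool:
  rows:
    - {"offset":[1,-0.1,0],"spin":0,"jaw":26}
    - {"offset":[1,0,0],"spin":0,"jaw":26}

```text
clock: 17.4
eef_pos: [597.5, 33.1, 161.8]
eef_rot: [-3.141, 0.003, 1.414]
wrist_force: [-1.8, -17.2, -1.9]
finger_gap: 29.4
```

Emit:
drive_tool:
  rows:
    - {"offset":[1,0,0],"spin":0,"jaw":26}
    - {"offset":[1,0,0],"spin":0,"jaw":26}

```text
clock: 17.6
eef_pos: [597.8, 34.9, 161.8]
eef_rot: [-3.141, 0.003, 1.413]
wrist_force: [-2.8, -9.1, -0.9]
finger_gap: 29.5
```

Emit:
drive_tool:
  rows:
    - {"offset":[1,0,0],"spin":0,"jaw":26}
    - {"offset":[1,0,0],"spin":0,"jaw":26}

```text
clock: 17.8
eef_pos: [598.0, 37.2, 161.7]
eef_rot: [-3.141, 0.003, 1.413]
wrist_force: [-4.0, -11.7, -0.8]
finger_gap: 29.4
```

Emit:
drive_tool:
  rows:
    - {"offset":[0.6,-0.2,0],"spin":0,"jaw":26}
    - {"offset":[0.6,0,0],"spin":0,"jaw":26}

```text
clock: 18.0
eef_pos: [598.1, 38.5, 161.8]
eef_rot: [-3.141, 0.002, 1.413]
wrist_force: [-2.0, -10.8, -1.7]
finger_gap: 29.7
```

Emit:
drive_tool:
  rows:
    - {"offset":[0.6,0,0],"spin":0,"jaw":26}
    - {"offset":[0.6,0,0],"spin":0,"jaw":26}

```text
clock: 18.2
eef_pos: [598.2, 39.6, 161.8]
eef_rot: [-3.141, 0.002, 1.413]
wrist_force: [-2.1, -12.1, -2.1]
finger_gap: 29.6
```

Emit:
drive_tool:
  rows:
    - {"offset":[0.6,0,0],"spin":0,"jaw":26}
    - {"offset":[0.6,0,0],"spin":0,"jaw":26}

```text
clock: 18.4
eef_pos: [598.4, 40.8, 161.7]
eef_rot: [-3.141, 0.002, 1.413]
wrist_force: [-1.5, -11.1, -2.3]
finger_gap: 29.7
```

Emit:
drive_tool:
  rows:
    - {"offset":[0.6,0,0],"spin":0,"jaw":26}
    - {"offset":[0.6,0,0],"spin":0,"jaw":26}

```text
clock: 18.6
eef_pos: [598.6, 42.0, 161.7]
eef_rot: [-3.141, 0.002, 1.413]
wrist_force: [-2.7, -11.5, -1.1]
finger_gap: 29.8
```

Emit:
drive_tool:
  rows:
    - {"offset":[0.6,0,0],"spin":0,"jaw":26}
    - {"offset":[0.6,0,0],"spin":0,"jaw":26}

```text
clock: 18.8
eef_pos: [598.7, 42.7, 161.7]
eef_rot: [-3.141, 0.003, 1.413]
wrist_force: [-3.9, -18.2, -0.2]
finger_gap: 29.6
```

Emit:
drive_tool:
  rows:
    - {"offset":[0.6,0,0],"spin":0,"jaw":26}

```text
clock: 18.9
eef_pos: [598.8, 42.9, 161.7]
eef_rot: [-3.141, 0.004, 1.413]
wrist_force: [-5.4, -22.2, -0.4]
finger_gap: 29.9
```

Emit:
drive_tool:
  rows:
    - {"offset":[0.6,0,0],"spin":0,"jaw":26}

```text
clock: 19.0
eef_pos: [598.8, 42.9, 161.7]
eef_rot: [-3.14, 0.005, 1.413]
wrist_force: [-5.4, -25.8, -0.5]
finger_gap: 29.7
```

Emit:
drive_tool:
  rows:
    - {"offset":[0,0,0],"spin":0,"jaw":26}
    - {"offset":[0,0,0],"spin":0,"jaw":26}
    - {"offset":[0,0,0],"spin":0,"jaw":26}
    - {"offset":[0,0,0],"spin":0,"jaw":26}

```text
clock: 19.4
eef_pos: [598.8, 42.9, 161.7]
eef_rot: [-3.14, 0.005, 1.413]
wrist_force: [-5.0, -22.8, -0.0]
finger_gap: 29.4
```

Run:
```python
from m import *
c=eyes.camera("scene"); im=c["color"][255:315,420:500]; a=cv2.imread("pics/scene0.png")[255:315,420:500]
cv2.imwrite("pics/pl.png",cv2.resize(cv2.convertScaleAbs(np.hstack([a,im]),alpha=1.6),None,fx=5,fy=5,interpolation=cv2.INTER_CUBIC))
```

```text
[ -4.95 -22.8   -0.03] [-4.23   0.948  0.035] [598.78  42.9  161.68] [-179.93    0.27   80.95]
```

View pics/pl.png

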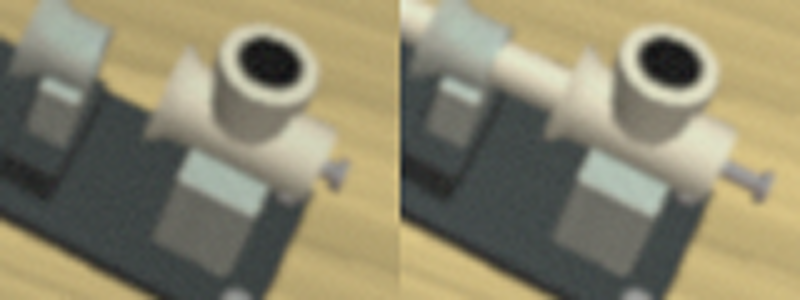

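The plunger's button moved from (340,173) to (365,187) in the 5x crop. That is about 5.7 image px, or roughly 12 mm along the axis, so the pipe is against the shoulder. I press a little more to allow for the 7 N of plunger drag, then hold.

Emit:
drive_tool:
  rows:
    - {"offset":[0.4,0,0],"spin":0,"jaw":26}
    - {"offset":[0,0,0],"spin":0,"jaw":26}
    - {"offset":[0,0,0],"spin":0,"jaw":26}
    - {"offset":[0,0,0],"spin":0,"jaw":26}

```text
clock: 19.85
eef_pos: [598.8, 43.0, 161.7]
eef_rot: [-3.14, 0.005, 1.413]
wrist_force: [-5.9, -24.5, -0.2]
finger_gap: 29.7
```

Emit:
drive_tool:
  rows:
    - {"offset":[0.4,0,0],"spin":0,"jaw":26}
    - {"offset":[0,0,0],"spin":0,"jaw":26}
    - {"offset":[0,0,0],"spin":0,"jaw":26}
    - {"offset":[0,0,0],"spin":0,"jaw":26}

```text
clock: 20.25
eef_pos: [598.8, 43.1, 161.7]
eef_rot: [-3.14, 0.006, 1.413]
wrist_force: [-6.2, -27.9, 0.5]
finger_gap: 29.9
```

Emit:
drive_tool:
  rows:
    - {"offset":[-0.7,0,0],"spin":0,"jaw":26}
    - {"offset":[-0.7,0,0],"spin":0,"jaw":26}
    - {"offset":[-0.5,0,0],"spin":0,"jaw":26}
    - {"offset":[0,0,0],"spin":0,"jaw":26}

```text
clock: 20.65
eef_pos: [598.7, 42.7, 161.7]
eef_rot: [-3.14, 0.003, 1.413]
wrist_force: [-2.5, -15.6, -1.3]
finger_gap: 29.6
```

Emit:
drive_tool:
  rows:
    - {"offset":[-0.7,0,0],"spin":0,"jaw":26}
    - {"offset":[-0.5,0,0],"spin":0,"jaw":26}
    - {"offset":[0,0,0],"spin":0,"jaw":26}

```text
clock: 20.95
eef_pos: [598.6, 42.5, 161.8]
eef_rot: [-3.141, 0.002, 1.414]
wrist_force: [-1.7, -8.1, -0.9]
finger_gap: 29.7
```

Now release gently, opening a little first.

Emit:
drive_tool:
  rows:
    - {"offset":[-0.3,0,0],"spin":0,"jaw":31}
    - {"offset":[0,0,0],"spin":0,"jaw":33}
    - {"offset":[0,0,0],"spin":0,"jaw":37}
    - {"offset":[0,0,0],"spin":0,"jaw":42}
    - {"offset":[0,0,0],"spin":0,"jaw":50}
    - {"offset":[0,0,0],"spin":0,"jaw":56}
    - {"offset":[0,0,0],"spin":0,"jaw":56}

```text
clock: 21.65
eef_pos: [598.8, 43.2, 161.9]
eef_rot: [-3.142, 0.0, 1.414]
wrist_force: [0.1, -0.4, -0.2]
finger_gap: 55.6
```

Emit:
drive_tool:
  rows:
    - {"offset":[0,0,-5],"spin":0,"jaw":56}
    - {"offset":[0,0,-15],"spin":0,"jaw":56}
    - {"offset":[0,0,-30],"spin":0,"jaw":56}
    - {"offset":[0,0,-40],"spin":0,"jaw":56}
    - {"offset":[-20,0,-30],"spin":0,"jaw":56}
    - {"offset":[-40,0,0],"spin":0,"jaw":56}
    - {"offset":[-40,0,0],"spin":0,"jaw":56}
    - {"offset":[0,0,0],"spin":0,"jaw":56}

```text
clock: 22.45
eef_pos: [582.5, -59.2, 283.6]
eef_rot: [3.14, 0.001, 1.41]
wrist_force: [0.6, 0.5, 0.5]
finger_gap: 56.1
```

Run:
```python
from m import *
c=eyes.camera("scene"); im=c["color"][215:315,350:500]
cv2.imwrite("pics/fin.png",cv2.resize(cv2.convertScaleAbs(im,alpha=1.6),None,fx=5,fy=5,interpolation=cv2.INTER_CUBIC))
```

```text
[0.64 0.53 0.48] [-0.009  0.051 -0.082] [582.52 -59.24 283.6 ] [1.7991e+02 4.0000e-02 8.0810e+01]
```

View pics/fin.png

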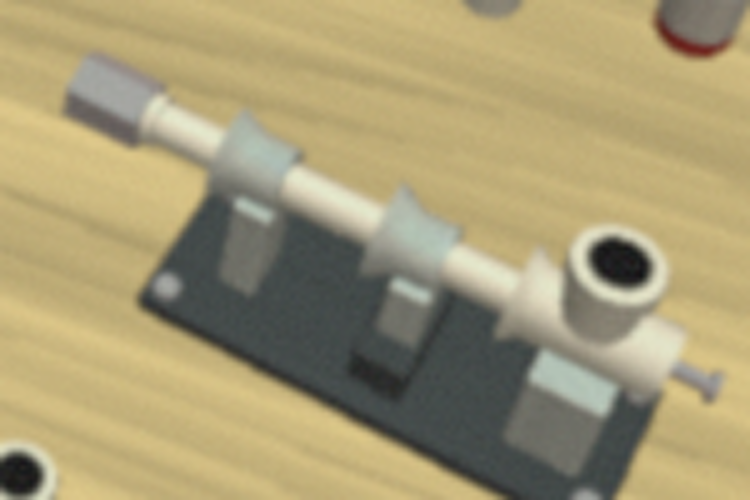

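The pipe lies in both rings and the tee with the gripper clear. The button is still out at (712,385).

```bash
python3 -c "
from cell import manip
print(manip.sign_off())"
```

```text
the job is handed in; nothing more can be done
None
```

I took the white pipe from the rest, threaded it through both rings into the tee, seated it against the shoulder and let go. I then handed the job in at about 22.5 s; sign-off gives no verdict.

- **Insertion:** Both rings took almost no force. The tip caught for a moment in the tee's bore at about 17 N, then went on against about 11 N of drag.
- **Shoulder:** The pipe stopped firmly about 10 mm after the plunger first resisted, which puts the shoulder near jig x = 88 mm.
- **Press:** I held wrist forces of about 23 to 28 N. After taking off the plunger's 7 N and some ring friction, I put the force on the tee at about 14 to 20 N, but it was not measured directly.
- **Last checks:** The final picture shows the pipe in both rings and the tee with the plunger button still out. I measured the button's travel from an earlier picture, during the press, at about 12 mm. That is rough and slightly above the nominal 10 mm. The gripper is well clear, with about 0 N at the wrist.
- **Disagreements:** Before the grasp the two cameras disagreed by about 3 to 6 mm in x, so I used the gripped pipe's position to correct for it. I did not measure the bystanders again after the move, but the arm passed above them and met no unexpected force.

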